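# Shut the chest's tray past its spring catch

## Task

The pull-out tray of the pine chest stands a little open, stopped by its spring catch. With the fingertips press the catch's thumb plate right down and, keeping it down, push the tray in over the catch; then push the tray fully home so that the catch springs back up in front of it, and come away. Nothing is to be picked up: the chest's lid stays shut and the other things on the sill stay where they are.

Things in the scene. Friction and masses are not known exactly. Their poses are not given: they have to be found in the camera images.
- chest: Low pine chest with a hinged lid, fixed to the sill: box 200 mm deep (its x), 260 mm wide (its y), lid top 95 mm high. Origin on the sill below the middle of the box's front face; x points into the box (the way the tray slides shut), z up. A 15 mm thick runner board reaches out before the front face to x = -88 mm, with a guide rail (top at 30 mm) along each side, 118 to 130 mm from the middle.
- tray (a joint): How far the chest's tray stands out, m: 0 = fully home, grows toward the chest's -x. It slides with about 2 N of friction; at the start it is 0.027 to 0.035 out. While the catch is up the tray cannot go in past 0.026 (nor, once home, come out past 0.002). A fingertip that slides in along the pressed plate meets the nose with the tray still 0.012 out; the rest of the push is made higher, on the board.
- tray_front (a point): Middle of the outer face of the tray's front board, 46 mm above the sill; it moves with the tray (chest x = -14 mm when the tray is home). Axes as the chest's: x is the way to push. The board is plain, without a knob, 14 mm thick, 220 mm wide, from 28 to 64 mm above the sill.
- catch (a joint): How far the spring catch is pressed down, m: 0 = up, 0.008 = fully down; it springs back up when let go. It takes about 3 N to start and 8 N to hold fully down. The tray passes over it only when it is down more than 0.006.
- catch_plate (a point): On top of the catch's brass thumb plate, mid-width, at chest x = -60 mm. The catch sits in the runner board, in the middle of the chest's width (y = 0): a flat plate 40 mm wide (y), chest x = -80 to -16 mm, its top 26 mm above the sill when up and 18 mm when fully down. The part before the tray's front board is free to press.
- catch_nose (a point): Middle of the top of the catch's square steel nose, on the plate's inner end (chest x = -26 to -16 mm), 8 mm above the plate: top at 34 mm when up, 26 mm when down. With the tray open the nose is behind the front board, whose lower edge runs into it; once the board lies over the nose it keeps it down by itself; with the tray home the nose stands 2 mm in front of the board.
- chest_lid (a joint): Opening angle of the chest's lid, rad: 0 = shut, as at the start. It is hinged on the chest's back edge and not fastened.
- menorah: Bystander, loose: folding steel menorah with four nested half-round arms, 240 mm wide (y), 225 mm tall, foot 110 mm across. Origin under the foot.
- jar: Bystander, loose: glass jar with a steel cap, 84 mm across, 115 mm tall. Origin under its middle.
- dreidel: Bystander, loose: wooden dreidel lying on its side near the runner board, body 30 mm square, 68 mm long with point and stem. Origin under its middle.
- small_dreidel: Bystander, loose: smaller wooden dreidel lying on its side, body 22 mm square, 50 mm long. Origin under its middle.
- coaster: Bystander, loose: round dark silicone coaster, 94 mm across, 7 mm thick, before the runner board. Origin under its middle.
- lighter: Bystander, loose: grey plastic lighter lying flat before the runner board, 76 x 24 x 12 mm. Origin under its middle.
- candle_box: Bystander, loose: open cardboard box of white candles, 125 x 75 x 28 mm. Origin under its middle.

How it is judged:
On the way, in this order (a step that is already met when the one before it is completed fails the run):
1. the catch is pressed down while the tray still stands open (value of joint catch above 0.004 m and value of joint tray above 0.0245 m).
2. with the catch held down, the tray is pushed in over it (value of joint catch above 0.005 m and value of joint tray below 0.022 m).
At the end, for the whole second after the job is handed in: The tray is home within 4 mm, the catch is back up within 1.5 mm (so it stands in front of the tray and locks it), the lid is shut (value of joint tray below 0.004 m and value of joint catch below 0.0015 m and value of joint chest_lid below 0.05 rad); the robot touches nothing.
It fails at once if the chest's lid is lifted (more than 0.1 rad) (value of joint chest_lid above 0.1 rad).
It fails at once if another thing on the sill is moved, picked up or knocked over (more than 15 mm) (distance of any of menorah, jar, dreidel, small_dreidel, coaster, lighter, candle_box from where it was at the start of the episode above 0.015 m).
It fails at once if the menorah or the jar is tipped (more than 0.3 rad) (angle between any of menorah, jar's own z axis and vertical above 0.3 rad).
It also fails if it takes over 32 s, if anything falls off the work surface, if the arm or the gripper's body presses on something with over 40 N, if the wrist force passes 120 N, or if a joint passes its speed limit or range.

## Robot

A 6-joint arm with a two-finger parallel gripper is mounted at the origin on the work surface. World frame = base frame: x ahead of the robot, y to its left, z up, the work surface at z = 0. Lengths are in m, angles in rad, forces in N, time in s.
With the tool pointing down it reaches from about 0.425 to 0.95 m from the base axis. Payload 3.5 kg.
Tool frame: the origin (TCP) lies midway between the tips of the shut fingers; the grasp point (between the pads) lies 19 mm behind it; z points along the fingers, y is the line along which they close (so a half turn about z gives the same grasp; the last joint's range is limited). The gripper opens to 85 mm and grips with 20 to 120 N. Pads are 22 mm wide; open, the fingers measure 114 mm over their backs; the gripper's body (76 mm by 85 mm) begins 54 mm behind the grasp point. The pads swing forward as they close: fully open they stand 13 mm farther back than shut.
Start: joints at [-1.367, 0.286, 1.577, -0, 1.279, -0.15], TCP at [0.234, -0.633, 0.231] pointing down, gripper open.
Joint ranges: [-2.77, 2.77], [-0.9, 2.22], [0.21, 2.48], [-1.53, 4.67], [0.24, 2.81], [-2.84, 2.84]. Speed limits (rad/s): [2.79, 2.79, 3.14, 3.14, 3.14, 3.14].

## Interface

Orientations are given as a unit quaternion [x, y, z, w].
In Python, from plant import * gives the robot as it stands.
- The arm moves only by the tool move_arm, never from a script. Its argument "moves" is a list of rows, each a list of 3 entries, a list of its own where there are three numbers: the opening, from 0 (shut) to 1 (fully open), then the shift along the tool's x, y, z in m, then the turn, a rotation vector about the tool's x, y, z in rad. A call has exactly 10 rows; each row shifts and turns the commanded pose from where the row before left it, along the tool's axes as they then stand; what a row does not reach is not made up. A row lasts 1/12 s, in which the tool goes at most 41.7 mm and 7.16 degrees, less where a joint would pass 70% of its speed; a pose out of reach is approached as far as the arm can. A call is refused whole if a number of a shift passes 0.0417 or a number of a turn 0.125, either way. A call with a gripper value outside its range is refused whole. The fingers move at their own pace and stop on an object; "grip_force" is the grip in N (left out, the last holds). Time passes only in rows, so rows that do not move let the fingers close, or fill a call up. It gives the time, the measured TCP pose, the force, the opening and the grip force at its end, in the units of the state.
- get_state(): the state, without advancing time (a new reading comes with each control period).
- read_camera(name): name is "scene" or "side" or "wrist"; returns the picture (420x560x3 uint8, red, green, blue); there is no depth.
- camera_params(name): a dict with "fx", "fy", "cx", "cy" (pixels), "k1" (the pictures are not rectified: a ray, as slopes to the right and down, at radius r is drawn at 1 + k1 r^2 times it, then the intrinsics apply), "rvec" (rotation vector, rad) and "tvec" (3), from world to camera coordinates, as OpenCV has them; the wrist camera has in their place "tool_from_camera" (4x4, takes a point from camera to tool coordinates, whose origin is the TCP and whose axes are the flange's). Camera axes: x right, y down, z forward; pixel columns grow to the right and rows downward; lengths in m; the calibration is good to about 2 mm. A picture is of the moment at which its call begins: read the wrist's pose just before it. camera_params takes no time and is no camera call.
- sign_off(): hands the job in; it is judged then, once.
The state is a dict: "time": time; "qpos": joint angles; "dq": joint speeds; "joint_efforts": joint torques, N m; "eef_pos": TCP position; "tcp_rot": TCP orientation; "contact_force": force on the tool from outside, world axes, zero at the start; "wrist_torque": the same for the moment, N m; "opening": opening from 0.0 (shut) to 1.0 (fully open); "finger_force": force on a finger pad.
Only numpy, scipy, OpenCV 4.12 (cv2) and the standard library are available. Lean on these libraries where they do the work, as an engineer would, in place of code of your own. Each camera call takes 0.05 s, during which the arm holds its last target. There are 200 camera calls.

## Working session

There is one attempt and no reset: what is moved stays moved. The work goes in short steps, Python scripts to look and compute and a tool call to move; the robot and the scene stay as the last step left them, time stands still between calls to the robot, and variables do not carry over. Pictures are saved under pics/ and viewed, at most 10 in all, crops included, and the job is handed in when it is done.

Besides the shell and the picture viewer there is one more tool, called after ">>>" by a JSON object that holds its "method" and its "body". move_arm: Moves the arm, as the interface text tells. Its arguments: {"type":"object","properties":{"moves":{"type":"array"},"grip_force":{"type":"number"}},"required":["moves"]}

```bash
mkdir -p pics; cat > h.py <<'E'
from plant import *
import numpy as np, cv2
from scipy.spatial.transform import Rotation as R
def ray(name,px,st=None):
    c=camera_params(name); K=np.array([[c['fx'],0,c['cx']],[0,c['fy'],c['cy']],[0,0,1]])
    p=cv2.undistortPoints(np.array([[px]],float),K,np.array([c['k1'],0,0,0,0.]))[0,0]
    d=np.array([p[0],p[1],1.])
    if name=='wrist':
        T=np.array(c['tool_from_camera']); Rt=R.from_quat(st['tcp_rot']).as_matrix()
        return np.array(st['eef_pos'])+Rt@T[:3,3], Rt@T[:3,:3]@d
    Rm=cv2.Rodrigues(np.array(c['rvec'],float))[0]
    return -Rm.T@np.array(c['tvec'],float), Rm.T@d
def onz(name,px,z,st=None):
    o,d=ray(name,px,st); return o+d*(z-o[2])/d[2]
E
python3 - <<'E'
from h import *
print(get_state())
for n in ["scene","side"]:
    im=read_camera(n); cv2.imwrite(f'pics/{n}.png',im[:,:,::-1])
E
```

```text
{'time': 0.0, 'qpos': array([-1.36703345e+00,  2.87199111e-01,  1.57814898e+00, -1.02341827e-05,
        1.27862270e+00, -1.50004387e-01]), 'dq': array([-9.44540583e-05,  1.79444572e-04,  1.16006813e-03, -1.08951947e-03,
       -1.42996129e-03, -6.29986122e-04]), 'joint_efforts': array([ 5.28755882e-04, -4.05976975e+01, -2.92625588e+01, -5.22896141e-05,
        5.81587345e-03,  3.34469050e-06]), 'eef_pos': array([ 0.23373251, -0.63254682,  0.22994006]), 'tcp_rot': array([ 9.84395880e-01,  1.75964022e-01, -3.68541014e-05, -1.18850670e-03]), 'contact_force': array([-0.01565129,  0.25357019, -0.51390542]), 'wrist_torque': array([-0.00149086,  0.00084974,  0.00871994]), 'finger_force': 0.0, 'opening': 0.9993952280427713}
```

View pics/scene.png

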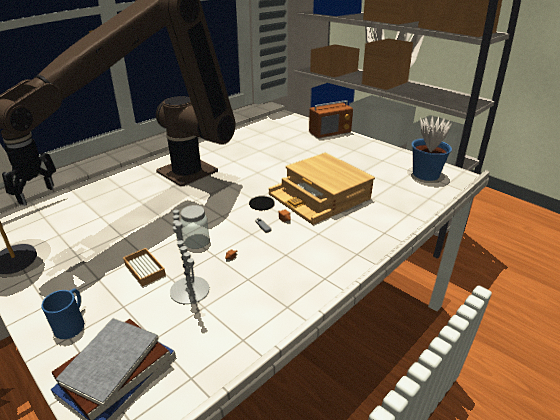

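View pics/side.png

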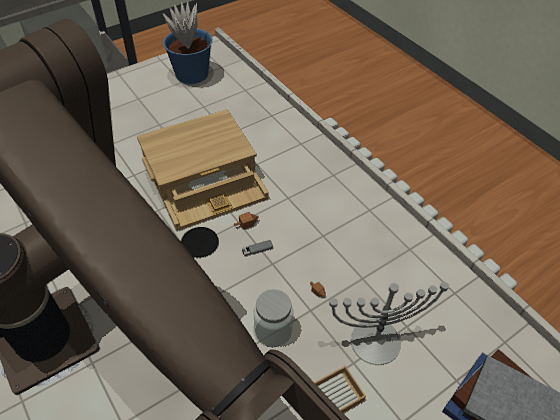

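The scene picture shows the chest at about (325,185). The side picture shows its lid corners near (138,136), (230,113), (256,153) and (158,180), and the brass plate near (220,203). I'll compute a coarse pose from these and enlarge the side view.

```bash
python3 - <<'E'
from h import *
im=cv2.imread('pics/side.png')
cv2.imwrite('pics/sidec.png',cv2.resize(im[100:260,125:285],None,fx=3.7,fy=3.7,interpolation=cv2.INTER_CUBIC))
for p in [(138,136),(230,113),(256,153),(158,180)]: print('lid',onz('side',p,.095))
print('plate',onz('side',(220,203),.026)); print('board',onz('side',(178,226),.03),onz('side',(268,196),.03))
print('dreidel',onz('side',(248,220),.015),'coaster',onz('side',(200,242),.007),'lighter',onz('side',(258,247),.012),'jar',onz('side',(273,305),.115))
E
```

```text
lid [0.42881525 0.38535226 0.095     ]
lid [0.6882682  0.32945372 0.095     ]
lid [0.66045684 0.1497688  0.095     ]
lid [0.4011074  0.20426633 0.095     ]
plate [0.51905028 0.10541351 0.026     ]
board [0.39148449 0.0945205  0.03      ] [0.63447057 0.05356464 0.03      ]
dreidel [0.55360575 0.02450151 0.015     ] coaster [0.41952006 0.03660849 0.007     ] lighter [ 0.5293341  -0.05971809  0.012     ] jar [ 0.43413745 -0.26529124  0.115     ]
```

View pics/sidec.png

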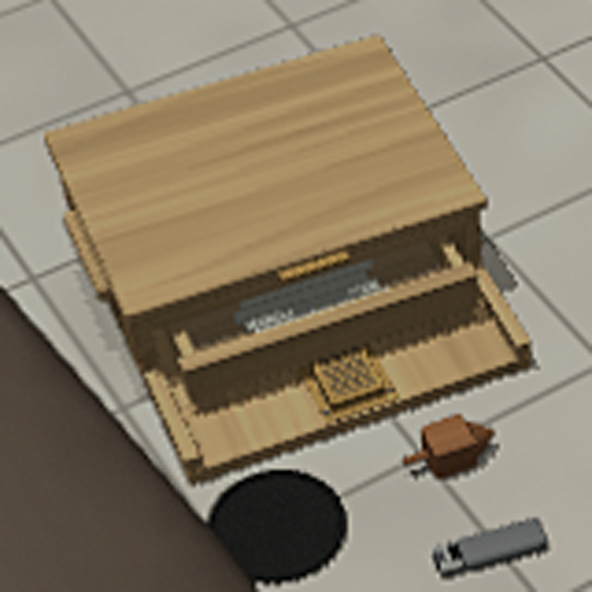

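Coarse pose: the plate is near (0.519, 0.105) and the chest's x axis points about 80° from world x. The route at z≈0.26 clears the jar. I'll set out with the gripper shut.

>>> {"method": "move_arm", "body": {"moves": [[0,[0.0255,-0.0285,-0.012],[0,0,0]],[0,[0.0255,-0.0285,-0.012],[0,0,0]],[0,[0.0255,-0.0285,-0.012],[0,0,0]],[0,[0.0255,-0.0285,-0.012],[0,0,0]],[0,[0.0258,-0.029,0],[0,0,0]],[0,[0.0258,-0.029,0],[0,0,0]],[0,[0.0258,-0.029,0],[0,0,0]],[0,[0.0258,-0.029,0],[0,0,0]],[0,[0.0258,-0.029,0],[0,0,0]],[0,[0.0258,-0.029,0],[0,0,0]]], "grip_force": 40}}

```text
time: 0.93
eef_pos: [0.375, -0.272, 0.2789]
tcp_rot: [0.984, 0.176, -0.0, -0.0]
contact_force: [1.3, 0.5, 1.0]
opening: 0.003
finger_force: 0.0
```

>>> {"method": "move_arm", "body": {"moves": [[0,[0.0258,-0.029,0],[0,0,0]],[0,[0.0258,-0.029,0],[0,0,0]],[0,[0.0258,-0.029,0],[0,0,0]],[0,[0.0258,-0.029,0],[0,0,0]],[0,[0.0258,-0.029,0],[0,0,0]],[0,[0.0258,-0.029,0],[0,0,0]],[0,[0.0258,-0.029,0],[0,0,0]],[0,[0.0258,-0.029,0],[0,0,0]],[0,[0.0258,-0.029,0],[0,0,0]],[0,[0.0258,-0.029,0],[0,0,0]]]}}

```text
time: 1.77
eef_pos: [0.5165, 0.0895, 0.2789]
tcp_rot: [0.984, 0.176, -0.0, 0.0]
contact_force: [1.2, 0.2, 0.6]
opening: -0.002
finger_force: 0.0
```

>>> {"method": "move_arm", "body": {"moves": [[0,[0,0,0],[0,0,-0.105]],[0,[0,0,0],[0,0,-0.105]],[0,[0,0,0],[0,0,-0.105]],[0,[0,0,0],[0,0,-0.105]],[0,[0,0,0],[0,0,-0.105]],[0,[0,0,0],[0,0,-0.105]],[0,[0,0,0],[0,0,-0.105]],[0,[0,0,0],[0,0,-0.105]],[0,[0,0,0],[0,0,-0.105]],[0,[0,0,0],[0,0,-0.105]]]}}

```text
time: 2.6
eef_pos: [0.5162, 0.0874, 0.2787]
tcp_rot: [0.762, 0.648, -0.0, -0.0]
contact_force: [0.3, 0.4, 0.4]
opening: -0.0
finger_force: 0.0
```

```bash
python3 - <<'E'
from h import *
st=get_state(); im=read_camera('wrist'); cv2.imwrite('pics/w1.png',im[:,:,::-1])
np.save('w1.npy',[*st['eef_pos'],*st['tcp_rot']])
print(st['time'],st['eef_pos'],st['opening'],st['contact_force'],R.from_quat(st['tcp_rot']).as_matrix(), camera_params('wrist'))
E
```

```text
2.6 [0.51617217 0.08741986 0.27867987] -0.00020650285134551235 [0.32323435 0.36258298 0.35059201] [[ 1.61049234e-01  9.86945637e-01 -1.20580059e-03]
 [ 9.86946363e-01 -1.61049291e-01  5.07005738e-05]
 [-1.44154620e-04 -1.19822580e-03 -9.99999272e-01]] {'fx': 303.55032508458106, 'fy': 303.55032508458106, 'cx': 280.564556059856, 'cy': 205.21486812908148, 'k1': 0.01874689976135479, 'tool_from_camera': array([[-7.12976518e-04, -9.59069247e-01, -2.83170747e-01,
         7.21333424e-02],
       [ 9.99998854e-01, -1.06193888e-03,  1.07884458e-03,
         4.51824289e-04],
       [-1.33539668e-03, -2.83169653e-01,  9.59068905e-01,
        -1.42921557e-01],
       [ 0.00000000e+00,  0.00000000e+00,  0.00000000e+00,
         1.00000000e+00]])}
```

View pics/w1.png

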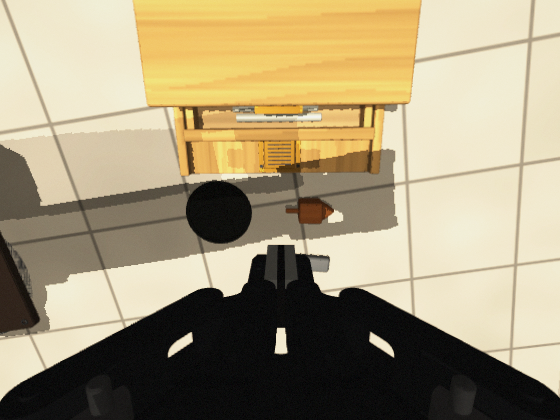

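The wrist view is clear. The lid's front edge runs (148,107)–(410,102), the runner's front edge (181,175)–(381,172) and the board's front top edge about row 139. The plate spans columns 262–300 and its outer end is near row 169.

```bash
python3 - <<'E'
from h import *
a=np.load('w1.npy'); st=dict(eef_pos=a[:3],tcp_rot=a[3:])
f=lambda p,z: onz('wrist',p,z,st)[:2]
for n,p,z in [('lidL',(148,107),.095),('lidR',(410,102),.095),('runL',(181,175),.03),('runR',(381,172),.03),('runM',(282,173.5),.015),('brdL',(190,140),.064),('brdR',(372,138),.064),('plL',(262,169),.026),('plR',(300,168),.026)]: print(n,f(p,z).round(4))
d=f((372,138),.064)-f((190,140),.064); print(np.degrees(np.arctan2(d[0],-d[1])))
im=cv2.imread('pics/w1.png')
cv2.imwrite('pics/w1c.png',cv2.resize(im[90:190,170:395],None,fx=3.5,fy=3.5,interpolation=cv2.INTER_CUBIC))
E
```

```text
lidL [0.3964 0.1881]
lidR [0.6601 0.1498]
runL [0.3883 0.1059]
runR [0.6459 0.0677]
runM [0.5182 0.0839]
brdL [0.4211 0.1485]
brdR [0.6282 0.1168]
plL [0.4935 0.096 ]
plR [0.5429 0.0893]
81.3058879078984
```

View pics/w1c.png

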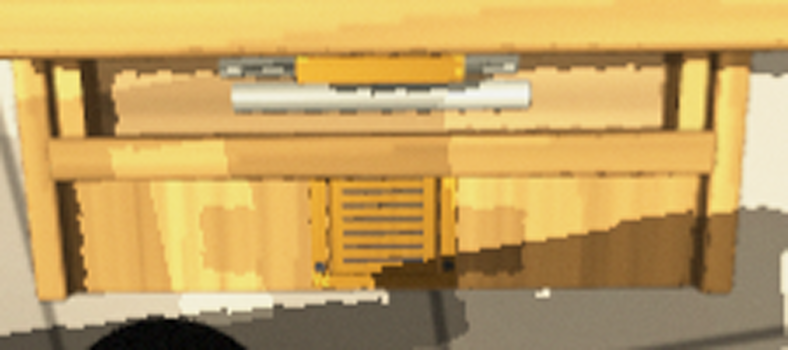

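Heading is about 81.6° and the board's face is near y≈0.128, mid x≈0.523. I'll descend with a 15° tilt so the hand clears the lid.

>>> {"method": "move_arm", "body": {"moves": [[0,[0.0084,0.0008,0.035],[0,0,-0.015]],[0,[0.0084,0.0008,0.038],[0,0,0]],[0,[0.0084,0.0008,0.038],[0,0,0]],[0,[0,0,0.035],[0,0,0]],[0,[0,0,0.03],[0,0,0]],[0,[0,0,0.02],[0,0.065,0]],[0,[0,0,0],[0,0.065,0]],[0,[0,0,0],[0,0.065,0]],[0,[0,0,0],[0,0.065,0]],[0,[0,0,0],[0,0,0]]]}}

```text
time: 3.48
eef_pos: [0.5221, 0.1107, 0.0822]
tcp_rot: [0.754, 0.644, 0.098, -0.086]
contact_force: [-0.2, -0.2, -0.1]
opening: -0.004
finger_force: 0.0
```

```bash
python3 - <<'E'
from h import *
st=get_state(); im=read_camera('wrist')
print(st['time'],st['eef_pos'],st['contact_force'],R.from_quat(st['tcp_rot']).as_matrix().round(3))
s=read_camera('side')[150:260,150:300]; s=cv2.resize(s,(560,411),interpolation=cv2.INTER_CUBIC)
cv2.imwrite('pics/w2.png',np.hstack([cv2.resize(im,(400,300)),cv2.resize(s,(400,300))])[:,:,::-1])
E
```

```text
3.4833 [0.52208894 0.11071067 0.0822144 ] [-0.23432642 -0.24502141 -0.05685825] [[ 0.151  0.988  0.038]
 [ 0.954 -0.156  0.255]
 [ 0.258 -0.003 -0.966]]
```

View pics/w2.png

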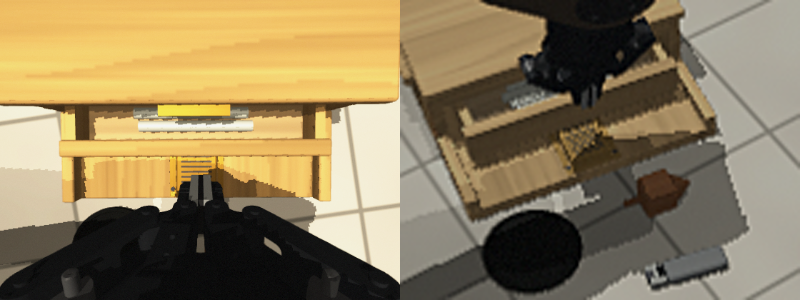

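Tips are centred over the plate (left panel: tips at col 201, plate 173–217), just in front of the board. I'll go down and press.

>>> {"method": "move_arm", "body": {"moves": [[0,[-0.0052,-0.001,0.0193],[0,0,0]],[0,[-0.0052,-0.001,0.0193],[0,0,0]],[0,[-0.0023,0,0.0087],[0,0,0]],[0,[-0.0005,0,0.0019],[0,0,0]],[0,[-0.0005,0,0.0019],[0,0,0]],[0,[-0.0005,0,0.0019],[0,0,0]],[0,[-0.0005,0,0.0019],[0,0,0]],[0,[-0.0005,0,0.0019],[0,0,0]],[0,[-0.0005,0,0.0019],[0,0,0]],[0,[0,0,0],[0,0,0]]]}}

```text
time: 4.42
eef_pos: [0.5219, 0.1122, 0.0235]
tcp_rot: [0.752, 0.646, 0.099, -0.084]
contact_force: [-0.1, 0.2, 5.6]
opening: -0.0
finger_force: 2.7
```

>>> {"method": "move_arm", "body": {"moves": [[0,[-0.0003,0,0.001],[0,0,0]],[0,[-0.0003,0,0.001],[0,0,0]],[0,[-0.0003,0,0.001],[0,0,0]],[0,[-0.0003,0,0.001],[0,0,0]],[0,[-0.0003,0,0.001],[0,0,0]],[0,[-0.0003,0,0.001],[0,0,0]],[0,[0,0,0],[0,0,0]],[0,[0,0,0],[0,0,0]],[0,[0,0,0],[0,0,0]],[0,[0,0,0],[0,0,0]]]}}

```text
time: 5.25
eef_pos: [0.5222, 0.1121, 0.0191]
tcp_rot: [0.752, 0.646, 0.099, -0.084]
contact_force: [-4.2, -0.3, 15.9]
opening: -0.0
finger_force: 7.7
```

The plate is bottomed (16 N). Now I'll slide in.

>>> {"method": "move_arm", "body": {"moves": [[0,[0.00145,0,0.0004],[0,0,0]],[0,[0.00145,0,0.0004],[0,0,0]],[0,[0.00145,0,0.0004],[0,0,0]],[0,[0.00145,0,0.0004],[0,0,0]],[0,[0.00145,0,0.0004],[0,0,0]],[0,[0.00145,0,0.0004],[0,0,0]],[0,[0.00145,0,0.0004],[0,0,0]],[0,[0.00145,0,0.0004],[0,0,0]],[0,[0.00145,0,0.0004],[0,0,0]],[0,[0,0,0],[0,0,0]]]}}

```text
time: 6.08
eef_pos: [0.5264, 0.1225, 0.0193]
tcp_rot: [0.752, 0.647, 0.099, -0.08]
contact_force: [-2.7, -10.9, 14.9]
opening: -0.001
finger_force: 7.8
```

>>> {"method": "move_arm", "body": {"moves": [[0,[0.00145,-0.0002,0.0004],[0,0,0]],[0,[0.00145,-0.0002,0.0004],[0,0,0]],[0,[0.00145,-0.0002,0.0004],[0,0,0]],[0,[0.00145,-0.0002,0.0004],[0,0,0]],[0,[0.00145,-0.0002,0.0004],[0,0,0]],[0,[0,0,0],[0,0,0]],[0,[0,0,0],[0,0,0]],[0,[0,0,0],[0,0,0]],[0,[0,0,0],[0,0,0]],[0,[0,0,0],[0,0,0]]]}}

```text
time: 6.92
eef_pos: [0.5274, 0.1298, 0.0194]
tcp_rot: [0.752, 0.647, 0.1, -0.079]
contact_force: [-1.9, -11.6, 13.4]
opening: -0.001
finger_force: 8.0
```

```bash
python3 - <<'E'
from h import *
st=get_state(); im=read_camera('wrist')
print(st['eef_pos'],st['contact_force'])
im=im[:, :, ::-1]
cv2.imwrite('pics/w3.png',cv2.resize(im[100:340,60:500],None,fx=1.8,fy=1.8)); np.save('w3.npy',[*st['eef_pos'],*st['tcp_rot']])
E
```

```text
[0.52742048 0.12983451 0.01942321] [ -1.8907852  -11.62383866  13.35630967]
```

View pics/w3.png

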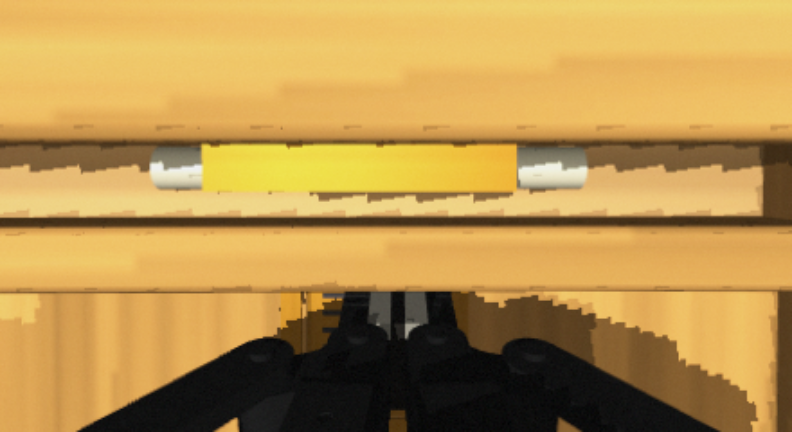

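The board's front top edge is now at full-image row 262 and the fingertips are against it. I'll measure how far the tray stands out.

```bash
python3 - <<'E'
from h import *
a=np.load('w3.npy'); st=dict(eef_pos=a[:3],tcp_rot=a[3:])
h=np.array([.146,.989]); r=np.array([.5182,.0839])
for n,p,z in [('front',(282,261.7),.064),('back',(282,226.7),.064),('lid',(282,178),.095)]:
    q=onz('wrist',p,z,st)[:2]; print(n,q,(q-r)@h-.088)
print('tcp',(a[:2]-r)@h-.088)
E
```

```text
front [0.52946    0.13886363] -0.03199700624100194
back [0.53143101 0.15172475] -0.018989595063247586
lid [0.53337145 0.16777368] -0.0028339038750133105
tcp -0.04122457600303332
```

The tray is about 17–18 mm out. I'll push 3–4 mm more along the plate so the board lies well over the nose.

>>> {"method": "move_arm", "body": {"moves": [[0,[0.0012,-0.0002,0.0003],[0,0,0]],[0,[0.0012,-0.0002,0.0003],[0,0,0]],[0,[0.0012,-0.0002,0.0003],[0,0,0]],[0,[0,0,0],[0,0,0]],[0,[0,0,0],[0,0,0]],[0,[0,0,0],[0,0,0]],[0,[0,0,0],[0,0,0]],[0,[0,0,0],[0,0,0]],[0,[0,0,0],[0,0,0]],[0,[0,0,0],[0,0,0]]]}}

```text
time: 7.8
eef_pos: [0.5278, 0.1334, 0.0194]
tcp_rot: [0.752, 0.647, 0.101, -0.079]
contact_force: [-0.4, -10.9, 12.1]
opening: -0.002
finger_force: 7.6
```

Tray ≈14 mm out, so the board lies over the nose. I'll back off, rise and push on the board.

>>> {"method": "move_arm", "body": {"moves": [[0,[-0.0039,0,-0.001],[0,0,0]],[0,[-0.0039,0,-0.001],[0,0,0]],[0,[-0.0039,0,-0.001],[0,0,0]],[0,[0.0023,0,-0.0085],[0,0,0]],[0,[0.0023,0,-0.0085],[0,0,0]],[0,[0.0023,0,-0.0085],[0,0,0]],[0,[0.0023,0,-0.0085],[0,0,0]],[0,[0,0,0],[0,0,0]],[0,[0,0,0],[0,0,0]],[0,[0,0,0],[0,0,0]]]}}

```text
time: 8.63
eef_pos: [0.5207, 0.1249, 0.0509]
tcp_rot: [0.752, 0.646, 0.098, -0.085]
contact_force: [0.1, 0.3, 0.5]
opening: 0.001
finger_force: 0.0
```

>>> {"method": "move_arm", "body": {"moves": [[0,[0.0024,0.0015,0.0006],[0,0,0]],[0,[0.0024,0.0015,0.0006],[0,0,0]],[0,[0.0024,0,0.0006],[0,0,0]],[0,[0.0024,0,0.0006],[0,0,0]],[0,[0.0024,0,0.0006],[0,0,0]],[0,[0.0024,0,0.0006],[0,0,0]],[0,[0.0024,0,0.0006],[0,0,0]],[0,[0.0024,0,0.0006],[0,0,0]],[0,[0,0,0],[0,0,0]],[0,[0,0,0],[0,0,0]]]}}

```text
time: 9.47
eef_pos: [0.527, 0.1431, 0.0511]
tcp_rot: [0.752, 0.646, 0.097, -0.084]
contact_force: [-1.1, -5.1, -0.5]
opening: -0.005
finger_force: 2.5
```

>>> {"method": "move_arm", "body": {"moves": [[0,[0.001,0,0.0003],[0,0,0]],[0,[0.001,0,0.0003],[0,0,0]],[0,[0.001,0,0.0003],[0,0,0]],[0,[0.001,0,0.0003],[0,0,0]],[0,[0,0,0],[0,0,0]],[0,[0,0,0],[0,0,0]],[0,[0,0,0],[0,0,0]],[0,[0,0,0],[0,0,0]],[0,[0,0,0],[0,0,0]],[0,[0,0,0],[0,0,0]]]}}

```text
time: 10.3
eef_pos: [0.5277, 0.1482, 0.0513]
tcp_rot: [0.752, 0.646, 0.098, -0.085]
contact_force: [0.0, -2.0, -1.6]
opening: -0.002
finger_force: 1.0
```

>>> {"method": "move_arm", "body": {"moves": [[0,[0.001,0,0.0003],[0,0,0]],[0,[0.001,0,0.0003],[0,0,0]],[0,[0.001,0,0.0003],[0,0,0]],[0,[0.001,0,0.0003],[0,0,0]],[0,[0,0,0],[0,0,0]],[0,[0,0,0],[0,0,0]],[0,[0,0,0],[0,0,0]],[0,[0,0,0],[0,0,0]],[0,[0,0,0],[0,0,0]],[0,[0,0,0],[0,0,0]]]}}

```text
time: 11.13
eef_pos: [0.5279, 0.149, 0.0512]
tcp_rot: [0.752, 0.647, 0.096, -0.082]
contact_force: [-5.3, -14.9, 3.9]
opening: 0.003
finger_force: 8.1
```

The force has risen to 15 N with the tip stopped, so the tray has reached its stop. I'll back off and rise to look.

>>> {"method": "move_arm", "body": {"moves": [[0,[-0.006,0,-0.0016],[0,0,0]],[0,[-0.008,0,-0.002],[0,0,0]],[0,[-0.008,0,-0.002],[0,0,0]],[0,[-0.01,0,-0.01],[0,0,0]],[0,[-0.01,0,-0.02],[0,0,0]],[0,[-0.01,0,-0.03],[0,0,0]],[0,[-0.01,0,-0.03],[0,0,0]],[0,[-0.01,0,-0.03],[0,0,0]],[0,[0,0,0],[0,0,0]],[0,[0,0,0],[0,0,0]]]}}

```text
time: 11.97
eef_pos: [0.5144, 0.0502, 0.1568]
tcp_rot: [0.753, 0.645, 0.1, -0.082]
contact_force: [-0.2, 0.7, -0.4]
opening: 0.002
finger_force: 0.0
```

```bash
python3 - <<'E'
from h import *
st=get_state(); im=read_camera('wrist')
print(st['time'],st['eef_pos'],st['contact_force'])
w=im[60:270,140:420]; s=read_camera('side')[90:270,120:300]
cv2.imwrite('pics/w4.png',np.hstack([cv2.resize(w,(480,360),interpolation=cv2.INTER_CUBIC),cv2.resize(s,(320,360),interpolation=cv2.INTER_CUBIC)])[:,:,::-1])
E
```

```text
11.9667 [0.5143987  0.05022959 0.15683862] [-0.17541773  0.73037182 -0.44362951]
```

View pics/w4.png

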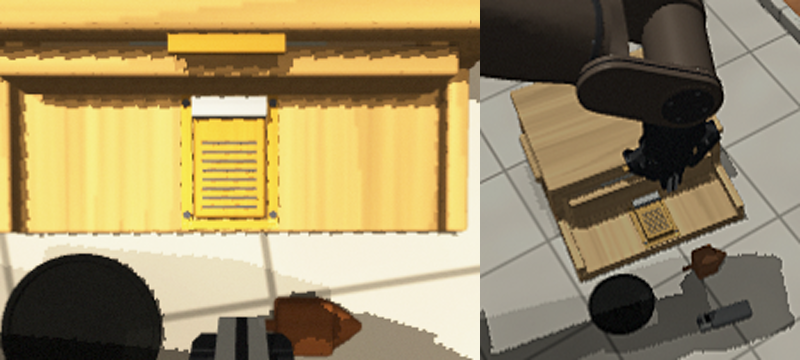

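The picture shows the steel nose standing fully in front of the board (left panel 190–270, 97–118). The tray is home, the catch is up, the lid is shut and the arm is clear.

```bash
python3 -c "
from plant import *
print(sign_off())"
```

```text
the job is handed in; nothing more can be done
None
```

The tray is fully home with the catch sprung back up in front of it and the lid shut; the arm came away clear, and I handed the job in at about 12 s of the 32 s allowed (no verdict was returned).

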